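Raise the drying shelf and load it with the firing fork

TASK

Lift the shelf of the drying stand by its black tab until its pawl has passed the top rung, then lower it so that it hangs locked on that top rung. Then carry every work tray from the bench to the shelf with the firing fork, sliding the blade under each tray and never touching a tray with the gripper or arm, so that they all stand flat and wholly on the shelf, side by side. Finally lay the fork back lengthwise in the middle of its cork pad, and leave the other things on the bench where they are.

Things in the scene. Friction and masses are not known exactly. Their poses are not given: they have to be found in the camera images.
- shelf (a joint): Height of the shelf (0.6 kg) above its lowest position, 0 to 0.15 m. It slides on the stand's ladder and falls back unless its pawl sits on a rung: seats read 0, 0.055 (middle rung), 0.110 (top rung). Going up, the pawl folds at a rung and springs out again once the shelf is about 25 mm above that rung's seat (0.080, 0.135); then it can be lowered to seat. It starts at 0.
- pawl (a joint): Angle of the brass gravity pawl at the shelf's left rear end, rad: 0 = standing out over the rungs (locks), up to 1.35 = folded down while passing a rung. A counterweight brings it back to 0 in about 0.2 s.
- stand: Fixed drying stand, green: a ladder of three steel rungs (along y) between two uprights (y = +-167 mm, 270 mm high), before which the shelf rides. Origin on the bench under the rungs; x points away from the robot, y left. Base plate 12 mm thick, 352 mm wide, under the shelf.
- shelf_mid (a point): Centre of the shelf plate's upper face, 60 mm above the bench at joint 0; x away from the robot to the ladder, y left along the shelf, z up. Dark steel plate 135 mm deep (x), 290 mm wide (y): 6 mm high rims, 5 mm wide, at its y ends, a 54 mm high green frame along the rear (front face 67 mm behind this point), open front. Takes three trays side by side 90 mm apart, their x along its x.
- shelf_tab (a point): Top centre of the black tab by which the shelf is lifted: upright block 16 mm thick (along y), 26 mm deep (x), standing 44 mm above the rear frame; pinch it from above along y, 15 to 25 mm below its top. 98 mm above and 74 mm behind shelf_mid; same axes.
- fork_grip (a point): Centre of the firing fork's wooden handle, a level bar 14 mm thick (y), 22 mm high, reaching 45 mm ahead and 77 mm behind; x points to the blade, z up. Pinch here from above along y, firmly. It is 50 mm above the undersides of blade and foot; the 64 mm wide T-foot, 72 mm behind under the handle's end, lets the fork stand level by itself. 220 g, 251 mm long.
- fork_blade (a point): Centre of the underside of the fork's flat steel blade: 100 mm long (x), 40 mm wide, 4 mm thick; a lip across its tip (46 to 50 mm ahead) stands 4 mm above the blade; the neck rises to the handle from 45 mm behind. 125 mm ahead of and 50 mm below fork_grip; same axes. A tray centred over this point is held between lip and neck.
- fork_mid (a point): Middle of the fork's length at the level of its underside, 50 mm ahead of and 50 mm below fork_grip; same axes.
- pad: Fixed cork pad 280 (own x) x 100 x 4 mm on which the fork stands at the start; origin at the centre of its underside, on the bench.
- tray1: Work tray, a bent aluminium sheet like a low bridge with three copper blanks fixed on top: 80 mm long (own x), 70 mm wide (y), 26 mm high, about 120 g. A 4 mm plate on two 4 mm thick side flanges that run along x; open underneath right through along x, 62 mm wide and 22 mm high. Origin: centre of its underside, level with the flanges' lower edges; z up. May be absent.
- tray2: Work tray, a bent aluminium sheet like a low bridge with three copper blanks fixed on top: 80 mm long (own x), 70 mm wide (y), 26 mm high, about 120 g. A 4 mm plate on two 4 mm thick side flanges that run along x; open underneath right through along x, 62 mm wide and 22 mm high. Origin: centre of its underside, level with the flanges' lower edges; z up. May be absent.
- tray3: Work tray, a bent aluminium sheet like a low bridge with three copper blanks fixed on top: 80 mm long (own x), 70 mm wide (y), 26 mm high, about 120 g. A 4 mm plate on two 4 mm thick side flanges that run along x; open underneath right through along x, 62 mm wide and 22 mm high. Origin: centre of its underside, level with the flanges' lower edges; z up. May be absent.
- stone: White soldering block 70 x 55 x 35 mm, bystander; origin at its underside's centre.
- tweezers: Dark steel tweezers 160 mm long, bystander; origin at the middle.
- lighter: Yellow and blue stick lighter about 170 mm long, bystander; origin near its middle.
- crucible: White ceramic bowl, 80 mm wide and 45 mm high, bystander; origin at its underside's centre.
- jar: Amber jar 64 mm wide and 75 mm high, bystander; origin at its underside's centre.
- hammer: Hammer lying flat, bystander; origin near its middle.
Mind the look-alikes: they are no part of the job. Leave any green look-alike of the tray2 alone.

How it is judged:
By the outcome, as a careful person would: the job done as asked, in the order asked, and still so for the second after the job is handed in, with the robot touching nothing.
Of tray1, tray2, tray3 only 2 to 3 are there at a start; the rules pass over those that are not, and their reading is None.
At some moment in a run one of fork may be knocked a few centimetres aside while the robot is not near it.
It also fails if it takes over 210 s, if anything falls off the work surface, if the arm or the gripper's body presses on something with over 40 N, if the wrist force passes 120 N, or if a joint passes its speed limit or range.

ROBOT

A 6-joint arm with a two-finger parallel gripper is mounted at the origin on the work surface. World frame = base frame: x ahead of the robot, y to its left, z up, the work surface at z = 0. Lengths are in m, angles in rad, forces in N, time in s.
With the tool pointing down it reaches from about 0.225 to 0.725 m from the base axis. Payload 3.1 kg.
Tool frame: the origin (TCP) lies on the centre line of the jaws, within the pads' length; the fingertips stand 19 mm ahead of it and the grasp point (between the pads) is the TCP; z points along the fingers, y is the line along which they close (so a half turn about z gives the same grasp; the last joint's range is limited). The gripper opens to 85 mm and grips with 20 to 120 N. Pads are 22 mm wide; open, the fingers measure 114 mm over their backs; the gripper's body (76 mm by 85 mm) begins 54 mm behind the grasp point. The pads swing forward as they close: fully open they stand 13 mm farther back than shut.
Start: joints at [1.154, 0.048, 0.099, 1.622, 0, 1.443], TCP at [0.15, 0.503, 0.25] pointing down, gripper open.
Joint ranges: [-2.91, 2.91], [-0.99, 1.94], [-1.21, 1.42], [-2.12, 2.29], [-1.49, 1.47], [-3.14, 3.14]. Speed limits (rad/s): [2.79, 2.79, 3.14, 3.14, 3.14, 3.14].

INTERFACE

Orientations are given as a 3x3 rotation matrix whose columns are the frame's x, y, z axes.
In Python, from bench import arm, viewer gives the robot as it stands. The module is installed in compiled form; this text tells all that it offers.
- The arm moves only by the tool drive_effector, called after "Call:" in YAML: its name, and indented under it one key for each argument. Schema: {"type":"object","properties":{"increments":{"type":"array","items":{"type":"object","properties":{"jaw":{"type":"number"},"tx":{"type":"number"},"ty":{"type":"number"},"tz":{"type":"number"},"yaw":{"type":"number"}},"additionalProperties":false,"required":["jaw"]},"minItems":1,"maxItems":8},"force":{"type":"number"},"only":{"type":"string"},"quiet":{"type":"boolean"},"lines":{"type":"string"}},"required":["increments"],"additionalProperties":false}. increments is a list of rows, 1 to 8 of them, each an object with the fields jaw (the opening from 0.0 (shut) to 1.0 (fully open)), tx, ty, tz (the shift in shares of the most that a row can go, 1 being 62.5 mm), yaw (a turn about the tool's z in normalised numbers (1 is pi/2 rad)); a field left out counts as zero (the opening has to be given); each row shifts and turns the commanded pose from where the row before left it, along the tool's axes as they then stand; what a row does not reach is not made up. A row lasts 1/8 s, in which the tool goes at most 0.0625 m and 0.188 rad, less where a joint would pass 70% of its speed; a pose out of reach is approached as far as the arm can. The fingers move at their own pace and stop on an object; force is the grip in N (left out, the last holds). Time passes only in rows, so rows that do not move let the fingers close. The tool returns the time, the measured TCP pose, the force, the opening and the grip force at its end. only (a regular expression) keeps the lines of the reply that match it, lines (a string "A,B") keeps lines A to B, and quiet returns only ok. A shift or turn number past 1, either way, is cut back to 1. Input that does not fit is refused with a message, and nothing moves.
- arm.observe(): the state, without advancing time (a new reading comes with each control period).
- viewer.capture(name): name is "scene" or "top" or "wrist"; returns a dict with "pixels" (480x640x3 uint8, red, green, blue), "vfov" (degrees; the focal length in pixels is half the picture's height over the tangent of half this angle, whatever the lens; pixels are square), "cx", "cy" (the principal point, pixels), "origin" and "attitude" of the camera in the world. Camera axes: x right, y down, z forward; pixel columns grow to the right and rows downward; lengths in m; the calibration is good to about 2 mm. A picture is of the moment at which its call begins. There is no depth.
- arm.finish_job(): hands the job in; it is judged then, once.
The state is a dict: "time": time; "joint_positions": joint angles; "qd": joint speeds; "joint_efforts": joint torques, N m; "ee_pos": TCP position; "tool_rot": TCP orientation; "contact_force": force on the tool from outside, world axes, zero at the start; "torque": the same for the moment, N m; "opening": opening from 0.0 (shut) to 1.0 (fully open); "grip_force": force on a finger pad.
Only numpy, scipy, OpenCV 4.12 (cv2) and the standard library are available. Lean on these libraries where they do the work, as an engineer would, in place of code of your own. Each camera call takes 0.05 s, during which the arm holds its last target. There are 200 camera calls.

## Working session

There is one attempt and no reset: what is moved stays moved. The work goes in short steps, Python scripts to look and compute and a tool call to move; the robot and the scene stay as the last step left them, time stands still between calls to the robot, and variables do not carry over. Pictures are saved under pics/ and viewed, at most 14 in all, crops included, and the job is handed in when it is done.

```bash
mkdir -p pics; cat > h.py <<'E'
import numpy as np, cv2
from bench import arm, viewer
def cap(n,f):
    c=viewer.capture(n); cv2.imwrite(f'pics/{f}.png',c['pixels'][:,:,::-1])
    import pickle; pickle.dump(c,open(f'pics/{f}.pkl','wb')); return c
def load(f):
    import pickle; return pickle.load(open(f'pics/{f}.pkl','rb'))
def w(c,u,v,z):
    f=240/np.tan(np.radians(c['vfov'])/2); R=np.array(c['attitude']); o=np.array(c['origin'])
    d=R@np.array([(u-c['cx'])/f,(v-c['cy'])/f,1]); return o+d*(z-o[2])/d[2]
def px(c,p):
    f=240/np.tan(np.radians(c['vfov'])/2); R=np.array(c['attitude']); q=R.T@(np.array(p)-np.array(c['origin']))
    return np.array([c['cx']+f*q[0]/q[2],c['cy']+f*q[1]/q[2]])
def crop(f,g,x0,y0,x1,y1,s):
    im=cv2.imread(f'pics/{f}.png')[y0:y1,x0:x1]; cv2.imwrite(f'pics/{g}.png',cv2.resize(im,None,fx=s,fy=s,interpolation=cv2.INTER_CUBIC))
E
python3 - <<'E'
from h import *
for n in('top','scene'):
    c=cap(n,n+'0'); print(n,c['vfov'],c['cx'],c['cy'],np.round(c['origin'],3),np.round(c['attitude'],3).tolist())
o=arm.observe(); print(o['time'],np.round(o['ee_pos'],4),np.round(o['tool_rot'],3).tolist(),o['opening'])
E
```

```text
top 52.59148970204611 309.26247993868265 241.81129369870112 [0.284 0.034 1.754] [[-0.028, -0.987, 0.155], [-1.0, 0.028, -0.008], [0.004, -0.156, -0.988]]
scene 46.435964794488754 324.36463255700403 234.95960057468338 [1.383 0.078 1.319] [[-0.058, 0.811, -0.582], [0.998, 0.056, -0.022], [0.015, -0.582, -0.813]]
0.1 [0.1493 0.5028 0.2492] [[-0.959, 0.285, -0.001], [0.285, 0.959, -0.002], [0.0, -0.002, -1.0]] 1.0050287761080834
```

View pics/top0.png

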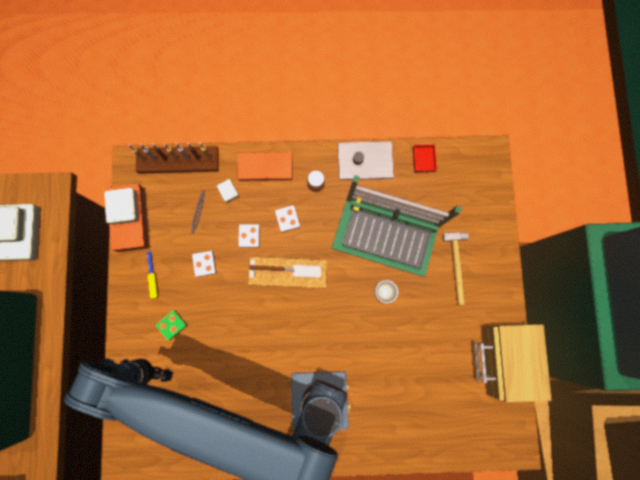

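View pics/scene0.png

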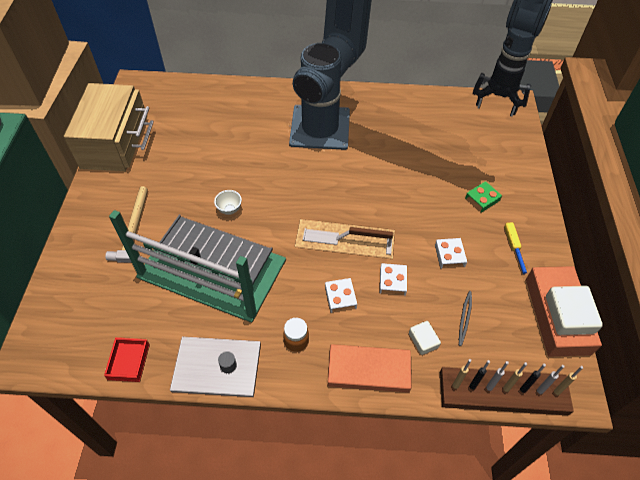

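The pictures show three white trays with copper dots, at top px (248,236), (288,218) and (204,263). The green one at (171,325) is the look-alike, so I'll leave it. The fork is on its pad at (287,272) with the blade to the right. The stand is at (390,232).

```bash
python3 - <<'E'
from h import *
crop('top0','c1',185,195,335,297,5.3)
crop('top0','c2',325,170,465,280,5.4)
E
```

```text
(no output)
```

View pics/c1.png

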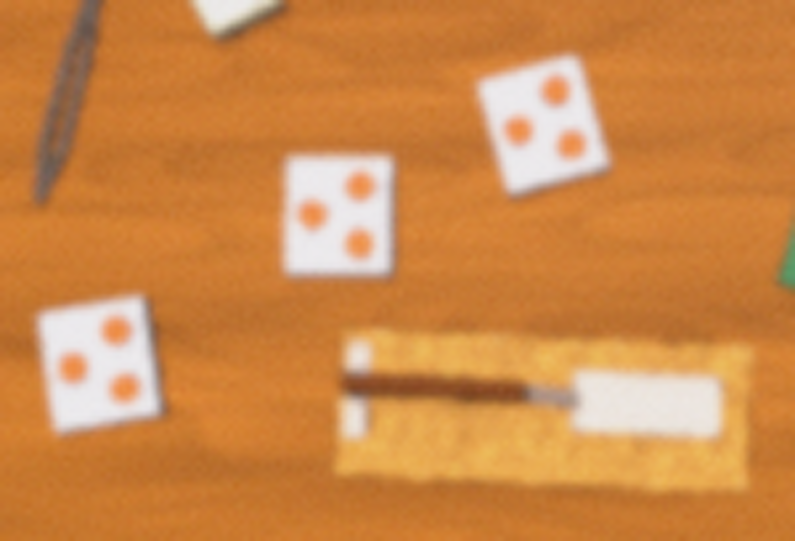

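View pics/c2.png

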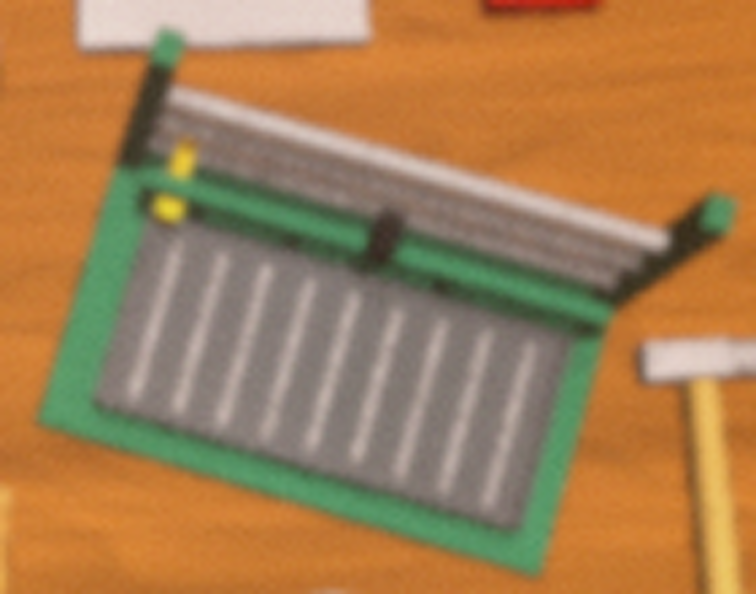

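```bash
cat > seg.py <<'E'
from h import *
def segs(c,z,amin,amax,box):
    im=c['pixels']; big=cv2.resize(im,None,fx=4,fy=4,interpolation=cv2.INTER_CUBIC)
    hsv=cv2.cvtColor(big,cv2.COLOR_RGB2HSV); m=((hsv[...,1]<70)&(hsv[...,2]>150)).astype(np.uint8)
    k=np.zeros_like(m); x0,y0,x1,y1=[4*b for b in box]; k[y0:y1,x0:x1]=1; m*=k
    cs,_=cv2.findContours(m,cv2.RETR_EXTERNAL,cv2.CHAIN_APPROX_NONE); out=[]
    for q in cs:
        if cv2.contourArea(q)/16<amin: continue
        P=np.array([w(c,(p[0][0]+.5)/4-.5,(p[0][1]+.5)/4-.5,z)[:2] for p in q],np.float32)*1000
        r=cv2.minAreaRect(P); out.append(r); print([np.round(t,1) for t in r])
    return out
E
python3 - <<'E'
from seg import *
c=load('top0'); print('top z.026'); segs(c,.026,200,0,(185,195,335,297))
print('top z.004 blade/foot z .008'); segs(c,.008,30,0,(245,255,335,297))
s=load('scene0'); print('scene'); segs(s,.026,200,0,(315,235,475,315)); print('bl'); segs(s,.008,30,0,(295,220,400,258))
f=lambda X,Y:(325+X/5.4,170+Y/5.4)
for n,X,Y,z in[('upL',170,48,.27),('upR',718,213,.27),('tab',388,228,.158),('shFL',95,405,.06),('shFR',520,527,.06),('baseFL',38,422,.012),('baseFR',540,573,.012)]:
    print(n,np.round(w(c,*f(X,Y),z),4))
g=lambda X,Y:(185+X/5.3,195+Y/5.3)
for n,X,Y,z in[('hRear',345,384,.065),('hFront',527,390,.065),('padTL',345,330,.004),('padTR',752,345,.004),('padBL',337,472,.004),('padBR',747,490,.004),('footT',357,342,.008),('footB',356,436,.008)]:
    print(n,np.round(w(c,*g(X,Y),z),4))
E
```

```text
top z.026
[array([452.9,  46.8]), array([127. ,  40.2]), np.float64(85.4)]
[array([489.4, 400.3]), array([83.4, 74.5]), np.float64(8.6)]
[array([586.2, 238.2]), array([73.5, 81.4]), np.float64(88.4)]
[array([645.3,  98.1]), array([83.7, 72.3]), np.float64(14.8)]
top z.004 blade/foot z .008
[array([454.7,  47. ]), array([128.3,  40.6]), np.float64(85.4)]
scene
[array([643.4,  96.8]), array([83.4, 72.1]), np.float64(14.6)]
[array([584.5, 236.8]), array([71.7, 84.5]), np.float64(88.5)]
[array([487.2, 400.3]), array([84.2, 72.2]), np.float64(8.8)]
bl
[array([473.4, 227.8]), array([15. , 48.2]), np.float64(84.9)]
[array([449.3,  45.6]), array([130.4,  51.1]), np.float64(89.9)]
upL [ 0.7146 -0.1328  0.27  ]
upR [ 0.6071 -0.4461  0.27  ]
tab [ 0.6276 -0.276   0.158 ]
shFL [ 0.536  -0.0969  0.06  ]
shFR [ 0.4483 -0.3696  0.06  ]
baseFL [ 0.5326 -0.0619  0.012 ]
baseFR [ 0.4218 -0.3923  0.012 ]
hRear [0.4651 0.2293 0.065 ]
hFront [0.4577 0.1097 0.065 ]
padTL [0.5087 0.236  0.004 ]
padTR [ 0.4906 -0.0421  0.004 ]
padBL [0.4118 0.2424 0.004 ]
padBR [ 0.3917 -0.0354  0.004 ]
footT [0.4997 0.2275 0.008 ]
footB [0.4355 0.2288 0.008 ]
```

```bash
python3 - <<'E'
from h import *
crop('scene0','c3',95,185,295,335,4)
E
```

```text
(no output)
```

View pics/c3.png

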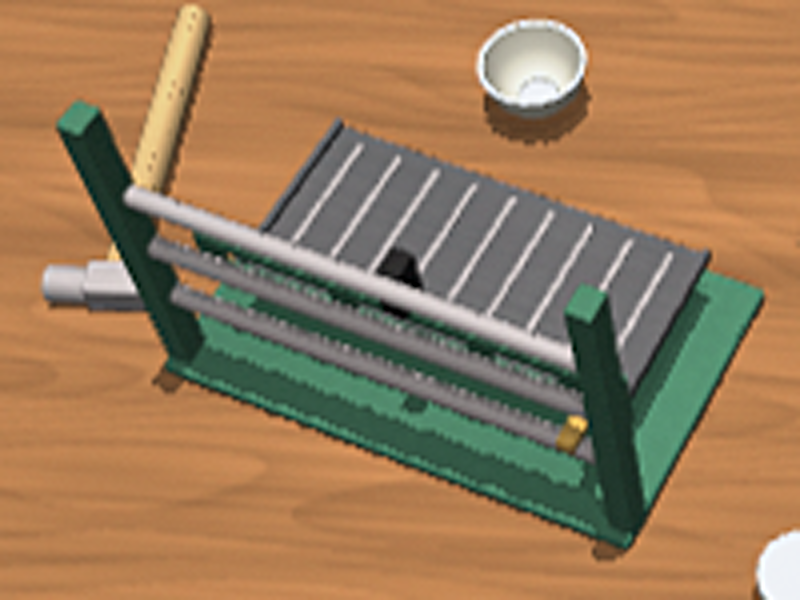

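```bash
cat >> h.py <<'E'
def tri(obs):
    A=np.zeros((3,3));b=np.zeros(3);L=[]
    for c,u,v in obs:
        o=np.array(c['origin']); d=w(c,u,v,0)-o; d/=np.linalg.norm(d); M=np.eye(3)-np.outer(d,d); A+=M; b+=M@o; L.append((M,o))
    p=np.linalg.solve(A,b); return np.round(p,4),[round(float(np.linalg.norm(M@(p-o)))*1000,1) for M,o in L]
E
python3 - <<'E'
from h import *
t,s=load('top0'),load('scene0'); T=lambda X,Y:(t,325+X/5.4,170+Y/5.4); S=lambda X,Y:(s,95+X/4,185+Y/4)
for n,a,b in[('rungR',(665,240),(138,195)),('rungL',(178,95),(575,352)),('tab',(388,218),(403,258)),('upR',(718,213),(78,115)),('upL',(170,48),(585,297)),('shFR',(520,527),(340,123)),('shFL',(95,405),(708,252)),('baseFL',(38,422),(762,293))]:
    print(n,*tri([T(*a),S(*b)]))
E
```

```text
rungR [ 0.6074 -0.4344  0.1927] [3.0, 3.0]
rungL [ 0.7055 -0.145   0.1987] [0.6, 0.6]
tab [ 0.63   -0.2697  0.1735] [3.6, 3.6]
upR [ 0.6069 -0.4458  0.2709] [0.0, 0.0]
upL [ 0.7139 -0.1317  0.272 ] [0.9, 0.9]
shFR [ 0.4476 -0.3667  0.0639] [1.9, 1.9]
shFL [ 0.536  -0.0961  0.0593] [0.9, 0.9]
baseFL [ 0.5332 -0.0615  0.0078] [0.7, 0.7]
```

The manual's scale: shifts go in shares of 62.5 mm and turns go in shares of pi/2 rad. Converting my numbers, 0.033 rad / 1.5708 = 0.021.

```bash
cat >> h.py <<'E'
def go(x,y,z,th):
    "deltas in tool axes: now, and after turning to heading th (deg, fork heading = -tool x)"
    o=arm.observe(); p=np.array(o['ee_pos']); R=np.array(o['tool_rot']); d=np.array([x,y,z])-p
    h=np.degrees(np.arctan2(-R[1,0],-R[0,0])); t=np.radians(th)
    turn=-np.radians((th-h+180)%360-180)
    R2=np.array([[-np.cos(t),-np.sin(t),0],[-np.sin(t),np.cos(t),0],[0,0,-1]])
    print('t',o['time'],'heading',round(h,2),'now',np.round(R.T@d,4),'turn',round(turn,4),'after',np.round(R2.T@d,4))
E
```

Call:
drive_effector:
  increments:
    - {"jaw":1, "yaw":0.021}
  force: 60

```text
time: 0.22
ee_pos: [0.1494, 0.503, 0.2496]
tool_rot: [[-0.948, 0.318, -0.001], [0.318, 0.948, -0.001], [0.0, -0.001, -1.0]]
contact_force: [0.2, 0.6, -0.5]
opening: 1.004
grip_force: 0.0
```

```bash
python3 -c "
from h import *
go(.49,-.229,.25,-18.5)"
```

```text
t 0.225 heading -18.54 now [-5.557e-01 -5.856e-01  3.000e-04] turn -0.0007 after [-5.553e-01 -5.861e-01 -4.000e-04]
```

Converted, -0.042 m is -0.672, -0.04 m is -0.64.

Call:
drive_effector:
  increments:
    - {"jaw":1, "tx":-0.64, "ty":-0.672}
    - {"jaw":1, "tx":-0.64, "ty":-0.672}
    - {"jaw":1, "tx":-0.64, "ty":-0.672}
    - {"jaw":1, "tx":-0.64, "ty":-0.672}
    - {"jaw":1, "tx":-0.64, "ty":-0.672}
    - {"jaw":1, "tx":-0.64, "ty":-0.672}
    - {"jaw":1, "tx":-0.64, "ty":-0.672}
  quiet: true

```text
ok
```

Call:
drive_effector:
  increments:
    - {"jaw":1, "tx":-0.64, "ty":-0.672}
    - {"jaw":1, "tx":-0.64, "ty":-0.672}
    - {"jaw":1, "tx":-0.64, "ty":-0.672}
    - {"jaw":1, "tx":-0.64, "ty":-0.672}
    - {"jaw":1, "tx":-0.64, "ty":-0.672}
    - {"jaw":1, "tx":-0.64, "ty":-0.672}
    - {"jaw":1, "tx":-0.56, "ty":-0.64}
    - {"jaw":1}

```text
time: 2.1
ee_pos: [0.491, -0.2313, 0.248]
tool_rot: [[-0.947, 0.321, -0.003], [0.321, 0.947, 0.001], [0.003, 0.0, -1.0]]
contact_force: [-0.5, 1.5, -0.1]
opening: 0.998
grip_force: 0.0
```

```bash
python3 - <<'E'
from h import *
go(.618,-.272,.25,-18.5)
c=cap('wrist','w1'); print(px(c,(.627,-.2755,.158)),px(c,(.5558,-.2528,.06)))
E
```

```text
t 2.1 heading -18.73 now [-0.1333  0.0022 -0.0024] turn -0.0041 after [-0.1333  0.0017 -0.002 ]
[326.36638996 473.38271538] [324.26175538 300.9253537 ]
```

View pics/w1.png

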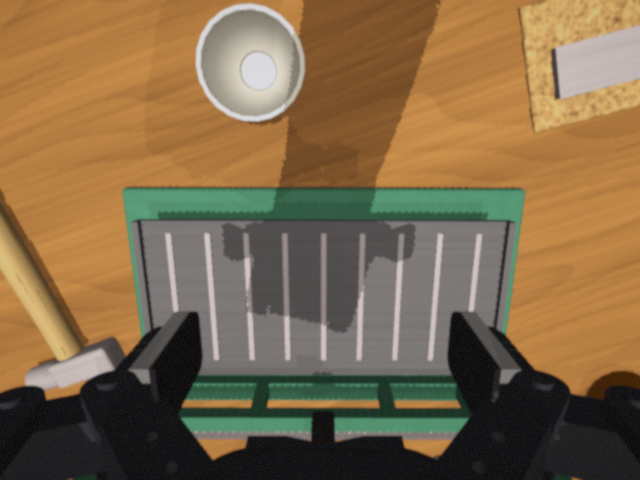

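The wrist view shows the shelf square to the tool, with its front edge from (135,219) to (516,219) and the tab at u≈323, where I predicted 326. I'll go in.

```bash
python3 -c "
from h import *
c=load('w1'); a=w(c,325.5,219.5,.06); print(a, a[:2]+.0675*np.array([.947,-.321]))"
```

```text
[ 0.49233381 -0.23029914  0.06      ] [ 0.55625631 -0.25196664]
```

Call:
drive_effector:
  increments:
    - {"jaw":1, "tx":-0.72, "ty":0.016}
    - {"jaw":1, "tx":-0.72}
    - {"jaw":1, "tx":-0.688}
    - {"jaw":1, "tz":0.8}
    - {"jaw":1, "tz":0.64}
    - {"jaw":1, "tz":0.24}
    - {"jaw":1}

```text
time: 3.02
ee_pos: [0.6164, -0.268, 0.1449]
tool_rot: [[-0.949, 0.316, -0.002], [0.316, 0.949, 0.001], [0.002, 0.001, -1.0]]
contact_force: [0.0, -0.5, 1.0]
opening: 1.003
grip_force: 0.0
```

```bash
python3 -c "
from h import *
go(.618,-.2725,.143,-18.7); cap('scene','s1'); crop('s1','c4',95,130,295,280,4)"
```

```text
t 3.025 heading -18.4 now [-0.003  -0.0038  0.0019] turn 0.0053 after [-0.003  -0.0038  0.0019]
```

View pics/c4.png

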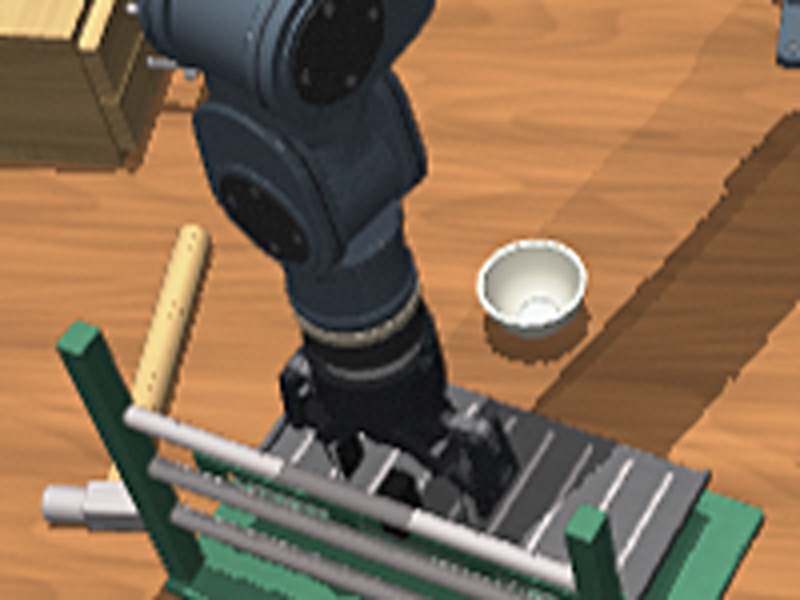

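No contact, and the tab is between the fingers. I'll centre laterally and close.

Converted, -0.004 m is -0.064, -0.002 m is -0.032.

Call:
drive_effector:
  increments:
    - {"jaw":1, "tx":-0.032, "ty":-0.064}
    - {"jaw":0.0}
    - {"jaw":0}
    - {"jaw":0}
    - {"jaw":0}
    - {"jaw":0}
  force: 70

```text
time: 3.82
ee_pos: [0.6173, -0.2754, 0.1456]
tool_rot: [[-0.948, 0.318, -0.001], [0.318, 0.948, -0.003], [-0.0, -0.003, -1.0]]
contact_force: [-2.4, -4.9, 1.2]
opening: 0.173
grip_force: 69.3
```

Call:
drive_effector:
  increments:
    - {"jaw":0, "tz":-0.16}
    - {"jaw":0, "tz":-0.32}
    - {"jaw":0}

```text
time: 4.2
ee_pos: [0.6173, -0.2754, 0.1739]
tool_rot: [[-0.948, 0.318, -0.002], [0.318, 0.948, -0.002], [0.002, -0.002, -1.0]]
contact_force: [-0.6, -5.4, -6.9]
opening: 0.171
grip_force: 69.1
```

Converted, -0.028 m is -0.448, -0.027 m is -0.432.

Call:
drive_effector:
  increments:
    - {"jaw":0, "tz":-0.448}
    - {"jaw":0, "tz":-0.448}
    - {"jaw":0, "tz":-0.448}
    - {"jaw":0, "tz":-0.432}
    - {"jaw":0}
    - {"jaw":0}
    - {"jaw":0}

```text
time: 5.08
ee_pos: [0.6173, -0.2754, 0.2831]
tool_rot: [[-0.948, 0.318, -0.004], [0.318, 0.948, -0.001], [0.004, -0.002, -1.0]]
contact_force: [-0.4, -6.6, -8.1]
opening: 0.176
grip_force: 71.6
```

Call:
drive_effector:
  increments:
    - {"jaw":0, "tz":0.16}
    - {"jaw":0, "tz":0.16}
    - {"jaw":0, "tz":0.128}
    - {"jaw":0, "tz":0.032}
    - {"jaw":0, "tz":0.032}
    - {"jaw":0}

```text
time: 5.82
ee_pos: [0.6173, -0.2754, 0.2553]
tool_rot: [[-0.948, 0.318, 0.0], [0.318, 0.948, -0.003], [-0.001, -0.003, -1.0]]
contact_force: [-2.3, -5.4, 3.2]
opening: 0.175
grip_force: 73.0
```

Converted, 0.06 m is 0.96, -0.04 m is -0.64.

Call:
drive_effector:
  increments:
    - {"jaw":0.5}
    - {"jaw":1}
    - {"jaw":1}
    - {"jaw":1}
    - {"jaw":1, "tz":-0.48}
    - {"jaw":1, "tz":-0.64}
    - {"jaw":1, "tx":0.8}
    - {"jaw":1, "tx":0.96}

```text
time: 6.82
ee_pos: [0.5146, -0.2398, 0.324]
tool_rot: [[-0.949, 0.316, 0.001], [0.316, 0.949, -0.001], [-0.001, -0.0, -1.0]]
contact_force: [-0.6, 0.5, -0.0]
opening: 0.999
grip_force: 0.0
```

```bash
python3 - <<'E'
from h import *
c=cap('scene','s2'); crop('s2','c5',95,130,295,280,4); cap('top','t2')
# fork: from top0
print(go(.46,.175,.25,-93))
E
```

```text
t 6.925 heading -18.46 now [0.1736 0.3742 0.0747] turn 1.301 after [ 0.4073 -0.0683  0.072 ]
None
```

View pics/c5.png

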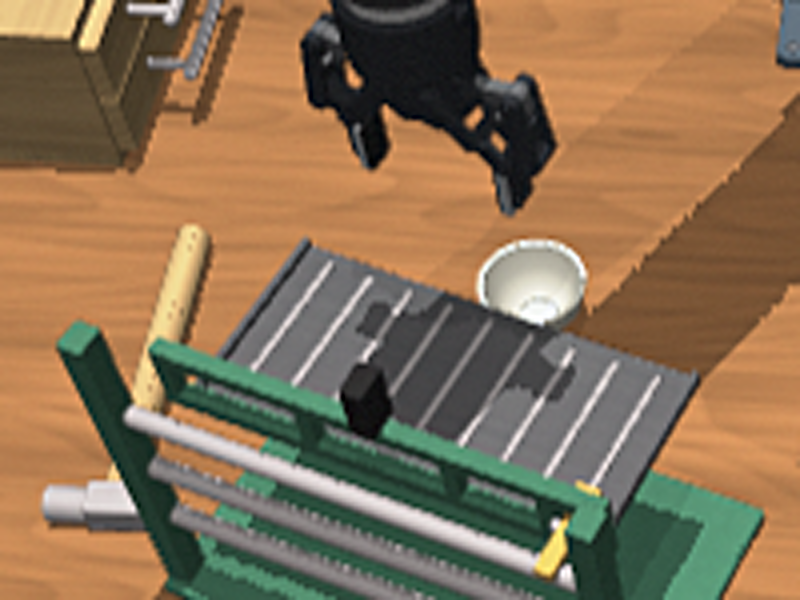

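The shelf hangs with the brass pawl over the top rung (crop px (560,550)). Fork next.

Converted, 0.051 m is 0.816, 0.024 m is 0.384.

Call:
drive_effector:
  increments:
    - {"jaw":1, "tx":0.384, "ty":0.816, "tz":0.176}
    - {"jaw":1, "tx":0.384, "ty":0.816, "tz":0.16}
    - {"jaw":1, "tx":0.384, "ty":0.816, "tz":0.16}
    - {"jaw":1, "tx":0.384, "ty":0.816, "tz":0.16}
    - {"jaw":1, "tx":0.384, "ty":0.816, "tz":0.16}
    - {"jaw":1, "tx":0.384, "ty":0.816, "tz":0.16}
    - {"jaw":1, "tx":0.384, "ty":0.816, "tz":0.16}
  quiet: true

```text
ok
```

Call:
drive_effector:
  increments:
    - {"jaw":1, "yaw":0.1184}
    - {"jaw":1, "yaw":0.1184}
    - {"jaw":1, "yaw":0.1184}
    - {"jaw":1, "yaw":0.1184}
    - {"jaw":1, "yaw":0.1184}
    - {"jaw":1, "yaw":0.1184}
    - {"jaw":1, "yaw":0.1184}
    - {"jaw":1}

```text
time: 8.8
ee_pos: [0.4672, 0.1531, 0.2536]
tool_rot: [[0.051, 0.999, 0.001], [0.999, -0.051, 0.0], [0.0, 0.001, -1.0]]
contact_force: [-0.6, -0.2, 0.2]
opening: 1.0
grip_force: 0.0
```

```bash
python3 - <<'E'
from h import *
c=cap('wrist','w2'); go(.461,.155,.054,-93.3)
E
```

```text
t 8.85 heading -92.84 now [ 0.0016 -0.0064  0.1995] turn 0.0079 after [ 0.0016 -0.0063  0.1995]
```

View pics/w2.png

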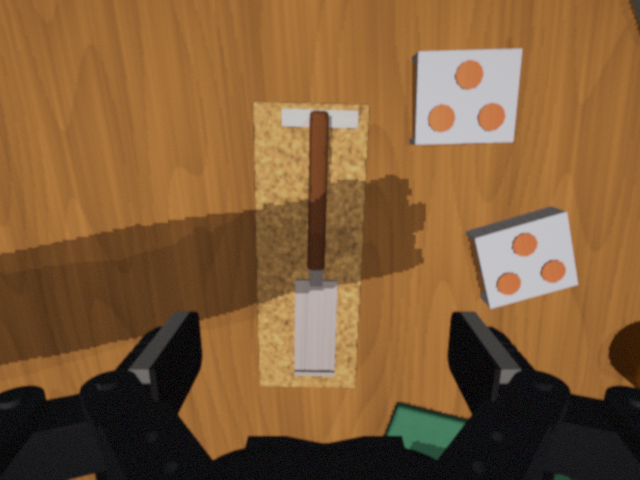

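```bash
python3 - <<'E'
from h import *
c=load('w2')
for n,u,v,z in[('hr',319,111,.065),('hf',316,270,.065),('foot',320,119,.01),('tip',314.5,376,.01),('bladeback',317,281,.008),('padTL',254,102,.004),('padTR',368,105,.004),('padBL',260,387,.004),('padBR',354,388,.004)]: print(n,np.round(w(c,u,v,z),4))
segs=__import__('seg').segs
for z in(.026,): segs(c,z,1000,0,(400,30,600,320))
E
```

```text
hr [0.4682 0.2318 0.065 ]
hf [0.4594 0.1119 0.065 ]
foot [0.468  0.2269 0.01  ]
tip [ 0.4493 -0.0207  0.01  ]
bladeback [0.4574 0.0805 0.008 ]
padTL [0.4128 0.2435 0.004 ]
padTR [0.5093 0.2362 0.004 ]
padBL [ 0.392  -0.0349  0.004 ]
padBR [ 0.4889 -0.0409  0.004 ]
[array([644.8,  96.7]), array([81.1, 71.5]), np.float64(14.5)]
[array([585.8, 237.1]), array([71.2, 80.7]), np.float64(88.7)]
```

Fork grip is at (0.4625, 0.155), heading −94.25°. The pad centre is (0.4507, 0.1009) at the same heading, and the dimensions agree to within 1–2 mm.

Converted, 0.05 m is 0.8, -0.0048 m is -0.0768, 0.0246 rad / 1.5708 = 0.0157.

Call:
drive_effector:
  increments:
    - {"jaw":1, "yaw":0.0157}
    - {"jaw":1, "tx":0.0256, "ty":-0.0768, "tz":0.8}
    - {"jaw":1, "tz":0.8}
    - {"jaw":1, "tz":0.64}
    - {"jaw":1}

```text
time: 9.48
ee_pos: [0.4589, 0.1542, 0.1094]
tool_rot: [[0.077, 0.997, -0.009], [0.997, -0.077, -0.002], [-0.002, -0.009, -1.0]]
contact_force: [-0.2, -0.2, 0.5]
opening: 1.001
grip_force: 0.0
```

```bash
python3 -c "
from h import *
go(.4625,.155,.054,-94.25)"
```

```text
t 9.475 heading -94.41 now [0.0012 0.004  0.0553] turn -0.0028 after [0.0011 0.0036 0.0554]
```

Converted, 0.02 m is 0.32, 0.002 m is 0.032.

Call:
drive_effector:
  increments:
    - {"jaw":1, "tx":0.016, "ty":0.032, "tz":0.32}
    - {"jaw":1}
    - {"jaw":1}

```text
time: 9.85
ee_pos: [0.4657, 0.1559, 0.0955]
tool_rot: [[0.077, 0.997, 0.003], [0.997, -0.077, 0.001], [0.001, 0.003, -1.0]]
contact_force: [0.4, -0.1, 0.5]
opening: 1.0
grip_force: 0.0
```

```bash
python3 -c "
from h import *
go(.4625,.155,.054,-94.25)"
```

```text
t 9.85 heading -94.44 now [-0.0012 -0.0032  0.0415] turn -0.0033 after [-0.0011 -0.0031  0.0415]
```

Converted, 0.0205 m is 0.328, -0.003 m is -0.048, -0.003 rad / 1.5708 = -0.0019.

Call:
drive_effector:
  increments:
    - {"jaw":1, "tx":-0.016, "ty":-0.048, "tz":0.32, "yaw":-0.0019}
    - {"jaw":1, "tz":0.328}
    - {"jaw":1}
    - {"jaw":1}

```text
time: 10.35
ee_pos: [0.4624, 0.1551, 0.0545]
tool_rot: [[0.074, 0.997, 0.002], [0.997, -0.074, 0.0], [0.001, 0.002, -1.0]]
contact_force: [-0.3, -0.5, 0.5]
opening: 0.999
grip_force: 0.0
```

Call:
drive_effector:
  increments:
    - {"jaw":0.5}
    - {"jaw":0}
    - {"jaw":0}
    - {"jaw":0}
    - {"jaw":0}
    - {"jaw":0}
  force: 100

```text
time: 11.1
ee_pos: [0.4617, 0.155, 0.0532]
tool_rot: [[0.075, 0.997, 0.001], [0.997, -0.075, 0.0], [0.0, 0.001, -1.0]]
contact_force: [0.2, 0.9, 2.8]
opening: 0.143
grip_force: 98.2
```

```bash
python3 -c "
from h import *
go(.4625,.155,.054,-94.25)"
```

```text
t 11.1 heading -94.28 now [ 0.0001  0.0008 -0.0008] turn -0.0005 after [ 0.0001  0.0008 -0.0008]
```

Converted, -0.05 m is -0.8, -0.03 m is -0.48, -0.188 rad / 1.5708 = -0.1197.

Call:
drive_effector:
  increments:
    - {"jaw":0, "tz":-0.48}
    - {"jaw":0, "tz":-0.8}
    - {"jaw":0, "tz":-0.8}
    - {"jaw":0, "yaw":-0.0637}
    - {"jaw":0, "yaw":-0.1197}
    - {"jaw":0, "yaw":-0.1197}
    - {"jaw":0, "yaw":-0.1197}
    - {"jaw":0, "yaw":-0.1197}

```text
time: 12.1
ee_pos: [0.4605, 0.1548, 0.1815]
tool_rot: [[-0.704, 0.71, -0.003], [0.71, 0.704, -0.0], [0.002, -0.002, -1.0]]
contact_force: [-0.2, -0.4, -2.6]
opening: 0.151
grip_force: 97.9
```

Call:
drive_effector:
  increments:
    - {"jaw":0, "yaw":-0.1197}
    - {"jaw":0, "yaw":-0.1197}
    - {"jaw":0, "yaw":-0.1197}
    - {"jaw":0, "yaw":-0.1197}
    - {"jaw":0, "yaw":-0.1197}
    - {"jaw":0, "yaw":-0.0598}
    - {"jaw":0}

```text
time: 12.98
ee_pos: [0.4606, 0.1547, 0.1816]
tool_rot: [[-0.973, -0.233, -0.002], [-0.233, 0.973, -0.001], [0.002, 0.0, -1.0]]
contact_force: [0.2, -0.9, -3.0]
opening: 0.147
grip_force: 97.9
```

```bash
python3 -c "
from h import *
go(.4218,.0395,.12,14.5)"
```

```text
t 12.975 heading 13.46 now [ 0.0644 -0.1031  0.0618] turn -0.0181 after [ 0.0664 -0.1019  0.0616]
```

Converted, -0.051 m is -0.816, 0.0334 m is 0.5344, -0.018 rad / 1.5708 = -0.0115.

Call:
drive_effector:
  increments:
    - {"jaw":0, "yaw":-0.0115}
    - {"jaw":0, "tx":0.528, "ty":-0.816, "tz":0.32}
    - {"jaw":0, "tx":0.5344, "ty":-0.816, "tz":0.32}
    - {"jaw":0, "tz":0.352}
    - {"jaw":0}
    - {"jaw":0}

```text
time: 13.72
ee_pos: [0.4241, 0.0426, 0.1225]
tool_rot: [[-0.968, -0.252, 0.001], [-0.252, 0.968, 0.0], [-0.001, -0.0, -1.0]]
contact_force: [0.2, -0.9, -1.8]
opening: 0.146
grip_force: 98.2
```

```bash
python3 - <<'E'
from h import *
go(.4218,.0395,.058,14.5)
c=cap('top','t3');s=cap('scene','s3')
a=cv2.imread('pics/t3.png')[180:300,240:340]; b=cv2.imread('pics/s3.png')[200:320,290:450]
cv2.imwrite('pics/m1.png',np.hstack([cv2.resize(a,(300,360),interpolation=3),cv2.resize(b,(480,360),interpolation=3)]))
for q in(c,s):print(px(q,(.5428,.0708,.07)))
E
```

```text
t 13.725 heading 14.59 now [ 0.0031 -0.0024  0.0645] turn 0.0016 after [ 0.003  -0.0024  0.0645]
[294.94880275 243.97011915]
[332.97436622 251.3596415 ]
```

View pics/m1.png

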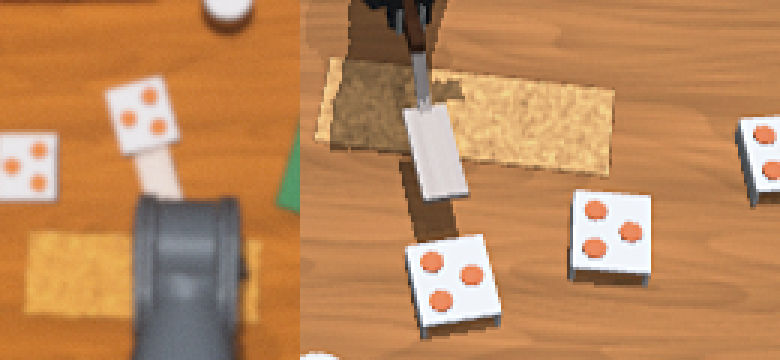

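Blade centre is seen at scene (334,251) against (333,251) predicted, and it lines up with the tray. Descend and insert.

Converted, 0.034 m is 0.544, -0.0024 m is -0.0384, 0.0016 rad / 1.5708 = 0.001.

Call:
drive_effector:
  increments:
    - {"jaw":0, "tx":0.048, "ty":-0.0384, "tz":0.48, "yaw":0.001}
    - {"jaw":0, "tz":0.544}
    - {"jaw":0}
    - {"jaw":0}

```text
time: 14.32
ee_pos: [0.4225, 0.0395, 0.0594]
tool_rot: [[-0.968, -0.251, 0.002], [-0.251, 0.968, -0.0], [-0.002, -0.001, -1.0]]
contact_force: [0.6, 0.8, -2.2]
opening: 0.148
grip_force: 98.3
```

```bash
python3 -c "
from h import *
go(.5235,.0657,.0575,14.5)"
```

```text
t 14.325 heading 14.51 now [-0.1043  0.      0.0021] turn 0.0003 after [-1.043e-01  1.000e-04  1.900e-03]
```

Converted, -0.03 m is -0.48, -0.025 m is -0.4.

Call:
drive_effector:
  increments:
    - {"jaw":0, "tx":-0.4, "tz":0.016}
    - {"jaw":0, "tx":-0.48}
    - {"jaw":0, "tx":-0.48}
    - {"jaw":0, "tx":-0.312}
    - {"jaw":0}
    - {"jaw":0}

```text
time: 15.08
ee_pos: [0.5227, 0.0653, 0.0579]
tool_rot: [[-0.968, -0.25, 0.001], [-0.25, 0.968, -0.0], [-0.001, -0.0, -1.0]]
contact_force: [-1.0, 0.0, -2.1]
opening: 0.148
grip_force: 98.3
```

Call:
drive_effector:
  increments:
    - {"jaw":0, "tz":-0.128}
    - {"jaw":0, "tz":-0.128}
    - {"jaw":0, "tz":-0.32}
    - {"jaw":0, "tz":-0.64}
    - {"jaw":0}

```text
time: 15.7
ee_pos: [0.5253, 0.0652, 0.1372]
tool_rot: [[-0.968, -0.25, 0.009], [-0.25, 0.968, -0.0], [-0.008, -0.002, -1.0]]
contact_force: [1.2, 0.7, -3.4]
opening: 0.147
grip_force: 98.1
```

```bash
python3 - <<'E'
from h import *
go(.5235,.0657,.0575,14.5)
c=cap('top','t4');s=cap('scene','s4')
a=cv2.imread('pics/t4.png')[180:300,240:340]; b=cv2.imread('pics/s4.png')[200:320,290:450]
cv2.imwrite('pics/m2.png',np.hstack([cv2.resize(a,(300,360),interpolation=3),cv2.resize(b,(480,360),interpolation=3)]))
E
```

```text
t 15.7 heading 14.46 now [0.0023 0.0011 0.0796] turn -0.0007 after [0.0016 0.0009 0.0797]
```

View pics/m2.png

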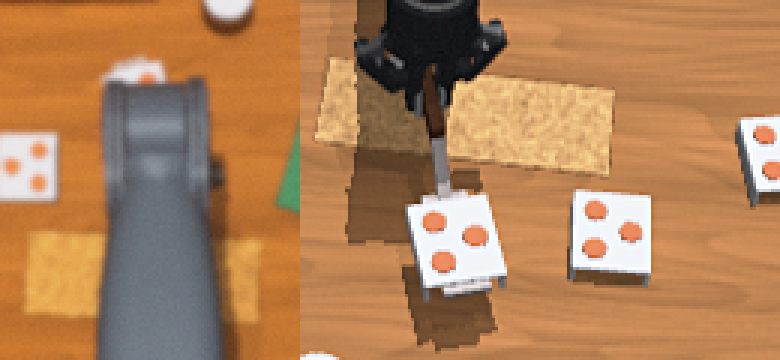

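Tray A is lifted level and centred on the blade. Before placing it, I'll check the raised shelf's position.

Converted, -0.05 m is -0.8, -0.03 m is -0.48, 0.05 rad / 1.5708 = 0.0318.

```bash
python3 - <<'E'
from h import *
s=load('s2'); S=lambda X,Y:(95+X/4,130+Y/4)
for z in(.170,.176):
    r=w(s,*S(308,242),z); l=w(s,*S(698,378),z); d=(l-r)[:2]; n=np.linalg.norm(d); y=d/n; x=np.array([y[1],-y[0]]); print(z,r,l,n,np.degrees(np.arctan2(x[1],x[0])),(r[:2]+l[:2])/2+.0675*x)
E
```

```text
0.17 [ 0.44458064 -0.36605932  0.17      ] [ 0.53869482 -0.09455112  0.17      ] 0.28735723894293397 -19.118093159027826 [ 0.5554148  -0.25241257]
0.176 [ 0.44948322 -0.36374205  0.176     ] [ 0.54310581 -0.09365199  0.176     ] 0.28585631239098486 -19.118093159027797 [ 0.56007159 -0.25080437]
```

Call:
drive_effector:
  increments:
    - {"jaw":0, "tz":-0.48}
    - {"jaw":0, "tz":-0.8}
    - {"jaw":0, "tz":-0.8}
    - {"jaw":0, "tz":-0.16, "yaw":0.0318}
    - {"jaw":0, "yaw":0.0637}
    - {"jaw":0, "yaw":0.0828}
    - {"jaw":0, "yaw":0.0828}
    - {"jaw":0, "yaw":0.0637}

```text
time: 16.8
ee_pos: [0.5214, 0.0654, 0.27]
tool_rot: [[-0.966, 0.258, -0.005], [0.258, 0.966, 0.0], [0.005, -0.001, -1.0]]
contact_force: [0.4, 0.4, -3.7]
opening: 0.147
grip_force: 98.1
```

Call:
drive_effector:
  increments:
    - {"jaw":0, "yaw":0.0427}
    - {"jaw":0}

```text
time: 17.05
ee_pos: [0.5216, 0.0654, 0.2704]
tool_rot: [[-0.948, 0.318, -0.004], [0.318, 0.948, 0.0], [0.004, -0.001, -1.0]]
contact_force: [-0.5, 0.1, -3.5]
opening: 0.149
grip_force: 98.1
```

```bash
python3 - <<'E'
from h import *
go(.4088-.057,-.2974+.019,.275,-18.6)
E
```

```text
t 17.05 heading -18.55 now [ 0.0516 -0.3799 -0.004 ] turn 0.0008 after [ 0.0513 -0.38   -0.0046]
```

Converted, -0.06 m is -0.96, -0.055 m is -0.88.

Call:
drive_effector:
  increments:
    - {"jaw":0, "tx":0.32, "ty":-0.32, "tz":-0.08}
    - {"jaw":0, "tx":0.32, "ty":-0.72}
    - {"jaw":0, "tx":0.176, "ty":-0.88}
    - {"jaw":0, "ty":-0.96}
    - {"jaw":0, "ty":-0.96}
    - {"jaw":0, "ty":-0.96}
    - {"jaw":0, "ty":-0.8}
    - {"jaw":0, "ty":-0.48}

```text
time: 18.05
ee_pos: [0.3515, -0.2806, 0.2765]
tool_rot: [[-0.947, 0.32, -0.002], [0.32, 0.947, 0.001], [0.002, 0.0, -1.0]]
contact_force: [0.4, 1.3, -4.3]
opening: 0.149
grip_force: 98.2
```

Call:
drive_effector:
  increments:
    - {"jaw":0}
    - {"jaw":0}

```text
time: 18.3
ee_pos: [0.3528, -0.278, 0.277]
tool_rot: [[-0.948, 0.318, -0.001], [0.318, 0.948, 0.002], [0.002, 0.001, -1.0]]
contact_force: [0.2, 0.4, -3.6]
opening: 0.144
grip_force: 98.3
```

```bash
python3 - <<'E'
from h import *
go(.4088,-.2974,.25,-18.6)
c=cap('scene','s5'); crop('s5','c6',95,100,295,250,4)
E
```

```text
t 18.3 heading -18.56 now [-0.0593 -0.0006  0.0269] turn 0.0006 after [-0.0593 -0.0005  0.027 ]
```

View pics/c6.png

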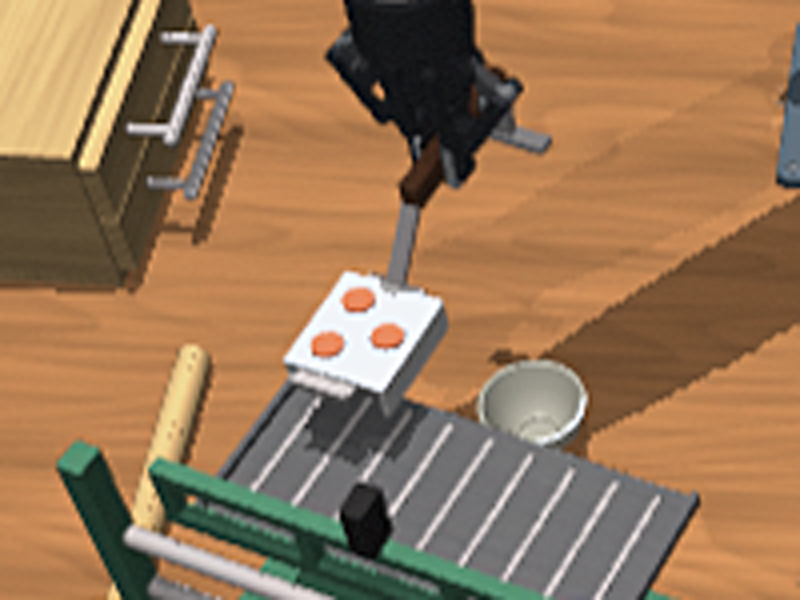

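```bash
python3 - <<'E'
from seg import *
c=load('s5'); r=segs(c,.2355,300,0,(155,160,215,215))
o=arm.observe(); p=np.array(o['ee_pos'])[:2]; x=np.array([.948,-.318]); y=np.array([.318,.948])
print(p+.125*x); 
for q in r: d=np.array(q[0])/1000-(np.array([.556,-.252])); print(d@x,d@y)
S=lambda X,Y:(95+X/4,100+Y/4)
for X,Y in((347,272),(446,315),(375,391),(287,360)): print(w(c,*S(X,Y),.2355))
E
```

```text
[array([ 472.6, -313.7]), array([72.7, 98.3]), np.float64(72.9)]
[ 0.47152542 -0.31752319]
-0.05941796813964847 -0.08499045281982423
[ 0.42132441 -0.33207823  0.2355    ]
[ 0.45324412 -0.26175522  0.2355    ]
[ 0.51835885 -0.29434614  0.2355    ]
[ 0.49741789 -0.35420066  0.2355    ]
```

The manual's scale: shifts go in shares of 62.5 mm and turns go in shares of pi/2 rad. Converting my numbers, -0.025 m is -0.4, -0.003 m is -0.048.

Call:
drive_effector:
  increments:
    - {"jaw":0, "tx":-0.32, "ty":-0.048}
    - {"jaw":0, "tx":-0.4}
    - {"jaw":0, "tx":-0.232}
    - {"jaw":0, "tz":0.16}
    - {"jaw":0, "tz":0.16}
    - {"jaw":0, "tz":0.16}
    - {"jaw":0}

```text
time: 19.23
ee_pos: [0.4074, -0.2997, 0.2462]
tool_rot: [[-0.948, 0.319, -0.002], [0.319, 0.948, 0.002], [0.003, 0.001, -1.0]]
contact_force: [-0.3, 0.8, -4.4]
opening: 0.149
grip_force: 98.3
```

Call:
drive_effector:
  increments:
    - {"jaw":0, "tz":0.096}
    - {"jaw":0, "tz":0.096}
    - {"jaw":0, "tz":0.064}
    - {"jaw":0}
    - {"jaw":0}

```text
time: 19.85
ee_pos: [0.4087, -0.3006, 0.2322]
tool_rot: [[-0.948, 0.319, 0.001], [0.319, 0.948, -0.001], [-0.001, -0.0, -1.0]]
contact_force: [-0.7, -0.5, -2.1]
opening: 0.144
grip_force: 98.5
```

```bash
python3 - <<'E'
from h import *
go(.4088,-.2974,.2285,-18.6)
c=cap('scene','s6'); crop('s6','c7',95,100,295,250,4)
E
```

```text
t 19.85 heading -18.59 now [0.0009 0.003  0.0037] turn 0.0001 after [0.0009 0.003  0.0037]
```

View pics/c7.png

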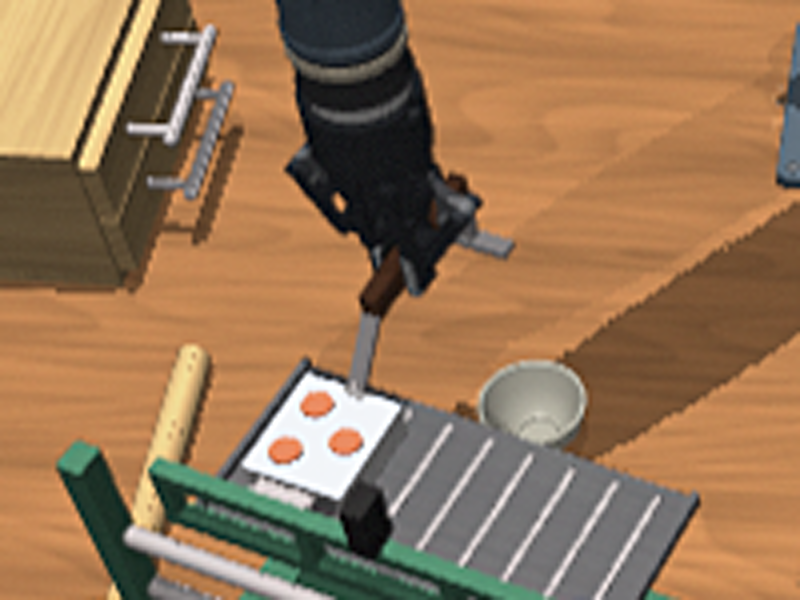

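Tray A rests on the shelf and the force has dropped to the fork's own weight. I'll lower a bit more and withdraw.

Converted, 0.04 m is 0.64, 0.0045 m is 0.072.

Call:
drive_effector:
  increments:
    - {"jaw":0, "tz":0.072}
    - {"jaw":0}
    - {"jaw":0, "tx":0.32}
    - {"jaw":0, "tx":0.48}
    - {"jaw":0, "tx":0.64}
    - {"jaw":0, "tx":0.64}
    - {"jaw":0}

```text
time: 20.78
ee_pos: [0.2836, -0.2581, 0.2274]
tool_rot: [[-0.947, 0.321, -0.0], [0.321, 0.947, -0.0], [0.0, -0.0, -1.0]]
contact_force: [1.4, -0.3, -1.7]
opening: 0.146
grip_force: 98.6
```

```bash
python3 - <<'E'
from seg import *
c=cap('scene','s7'); x=np.array([.948,-.319]); y=np.array([.319,.948])
for q in segs(c,.196,300,0,(150,180,205,235)):
    d=np.array(q[0])/1000-(np.array([.556,-.252])); print(d@x,d@y)
c=cap('top','t7');  print('others'); segs(c,.026,200,0,(185,195,335,255)); segs(c,.026,200,0,(185,195,240,297)); 
im=cv2.cvtColor(c['pixels'],cv2.COLOR_RGB2HSV); v,u=np.where((im[305:345,150:195,1]>120)&(abs(im[305:345,150:195,0].astype(int)-60)<15)); print('green',w(c,u.mean()+150,v.mean()+305,.026))
go(.3558,.2427,.18,-1.4)
E
```

```text
[array([ 523.2, -335.2]), array([72.1, 84.3]), np.float64(72.2)]
-0.004526046874999992 -0.08933958654785157
others
[array([586.2, 238.2]), array([73.5, 81.4]), np.float64(88.4)]
[array([489.2, 400.2]), array([83.1, 74.4]), np.float64(8.5)]
green [0.27329603 0.51185475 0.026     ]
t 20.875 heading -18.63 now [0.0938 0.4982 0.0471] turn -0.3006 after [-0.058   0.5036  0.0476]
```

Converted, 0.06 m is 0.96, 0.01 m is 0.16, -0.15 rad / 1.5708 = -0.0955.

Call:
drive_effector:
  increments:
    - {"jaw":0, "tx":0.16, "ty":0.96}
    - {"jaw":0, "tx":0.16, "ty":0.96}
    - {"jaw":0, "yaw":-0.0955}
    - {"jaw":0, "yaw":-0.0955}
    - {"jaw":0}
    - {"jaw":0}

```text
time: 21.62
ee_pos: [0.305, -0.1391, 0.2273]
tool_rot: [[-1.0, 0.026, 0.0], [0.026, 1.0, 0.0], [-0.0, 0.0, -1.0]]
contact_force: [0.8, 0.1, -2.3]
opening: 0.146
grip_force: 99.0
```

```bash
python3 - <<'E'
from seg import *
go(.3558,.2432,.18,-1.5)
o=arm.observe(); p=np.array(o['ee_pos']); R=np.array(o['tool_rot']); b=p+np.array([-.125*R[0,0],-.125*R[1,0],-.0455]); print('pred blade',b)
c=cap('scene','s8'); q=px(c,b).astype(int); print(q); segs(c,b[2],200,0,(q[0]-40,q[1]-40,q[0]+40,q[1]+40))
E
```

```text
t 21.625 heading -1.52 now [-0.0406  0.3835  0.0473] turn -0.0003 after [-0.0407  0.3835  0.0473]
pred blade [ 0.42999769 -0.14236672  0.18182466]
[255 188]
[array([ 473. , -209.9]), array([71.7, 67.1]), np.float64(70.1)]
[array([ 419.9, -141.1]), array([ 41.7, 111.9]), np.float64(88.0)]
```

Converted, 0.06 m is 0.96, 0.043 m is 0.688.

Call:
drive_effector:
  increments:
    - {"jaw":0, "tx":-0.096, "ty":0.64, "tz":0.128}
    - {"jaw":0, "tx":-0.112, "ty":0.96, "tz":0.128}
    - {"jaw":0, "tx":-0.112, "ty":0.96, "tz":0.128}
    - {"jaw":0, "tx":-0.112, "ty":0.96, "tz":0.128}
    - {"jaw":0, "tx":-0.112, "ty":0.96, "tz":0.128}
    - {"jaw":0, "tx":-0.112, "ty":0.96, "tz":0.128}
    - {"jaw":0, "ty":0.688}
    - {"jaw":0}

```text
time: 22.68
ee_pos: [0.3547, 0.2453, 0.1787]
tool_rot: [[-1.0, 0.021, -0.001], [0.021, 1.0, 0.0], [0.001, 0.0, -1.0]]
contact_force: [-0.1, -0.6, -1.9]
opening: 0.147
grip_force: 99.2
```

Call:
drive_effector:
  increments:
    - {"jaw":0, "tz":0.64}
    - {"jaw":0, "tz":0.64}
    - {"jaw":0}
    - {"jaw":0}

```text
time: 23.18
ee_pos: [0.3559, 0.2427, 0.1007]
tool_rot: [[-1.0, 0.026, 0.002], [0.026, 1.0, 0.001], [-0.002, 0.001, -1.0]]
contact_force: [0.0, -0.3, -1.6]
opening: 0.142
grip_force: 99.0
```

```bash
python3 -c "
from h import *
go(.3578,.2422,.0575,-1.5)"
```

```text
t 23.175 heading -1.5 now [-0.0019 -0.0005  0.0432] turn 0.0 after [-0.0019 -0.0005  0.0432]
```

Lower, then insert to grip (0.4648, 0.2395).

Call:
drive_effector:
  increments:
    - {"jaw":0, "ty":-0.016, "tz":0.368}
    - {"jaw":0, "tz":0.32}
    - {"jaw":0}
    - {"jaw":0}

```text
time: 23.68
ee_pos: [0.3565, 0.2426, 0.0585]
tool_rot: [[-1.0, 0.025, 0.003], [0.025, 1.0, 0.002], [-0.003, 0.002, -1.0]]
contact_force: [0.3, 0.3, -1.7]
opening: 0.145
grip_force: 99.1
```

```bash
python3 -c "
from h import *
go(.4645,.2395,.0575,-1.5)"
```

```text
t 23.675 heading -1.43 now [-0.108  -0.0004  0.0014] turn 0.0013 after [-0.108  -0.0003  0.001 ]
```

Converted, -0.03 m is -0.48, -0.025 m is -0.4.

Call:
drive_effector:
  increments:
    - {"jaw":0, "tx":-0.4}
    - {"jaw":0, "tx":-0.48}
    - {"jaw":0, "tx":-0.48}
    - {"jaw":0, "tx":-0.368}
    - {"jaw":0}
    - {"jaw":0}

```text
time: 24.42
ee_pos: [0.4628, 0.2396, 0.0571]
tool_rot: [[-1.0, 0.024, 0.0], [0.024, 1.0, 0.0], [-0.0, 0.0, -1.0]]
contact_force: [-0.1, -0.1, -1.2]
opening: 0.149
grip_force: 99.2
```

Call:
drive_effector:
  increments:
    - {"jaw":0, "tz":-0.128}
    - {"jaw":0, "tz":-0.128}
    - {"jaw":0, "tz":-0.48}
    - {"jaw":0, "tz":-0.8}
    - {"jaw":0, "tz":-0.88}
    - {"jaw":0, "tz":-0.8}
    - {"jaw":0, "tz":-0.32}
    - {"jaw":0}

```text
time: 25.42
ee_pos: [0.4635, 0.2399, 0.2801]
tool_rot: [[-1.0, 0.024, 0.005], [0.024, 1.0, 0.002], [-0.005, 0.002, -1.0]]
contact_force: [0.2, -0.5, -4.1]
opening: 0.148
grip_force: 99.1
```

```bash
python3 - <<'E'
from seg import *
o=arm.observe(); p=o['ee_pos']; b=np.array([p[0]+.12,p[1]-.003,p[2]-.0415]); print(b)
c=cap('scene','s9'); q=px(c,b).astype(int); print(q);segs(c,b[2],200,0,(q[0]-40,q[1]-40,q[0]+40,q[1]+40))
# slot mid
go(.4426-.0550,-.2135+.0185,.28,-18.6)
E
```

```text
[0.58348537 0.23686486 0.23856384]
[403 230]
[array([570.9, 238.1]), array([ 71.6, 134.9]), np.float64(88.9)]
t 25.475 heading -1.39 now [ 0.0646 -0.4362 -0.0024] turn 0.3004 after [-0.0674 -0.4358 -0.0021]
```

Converted, -0.055 m is -0.88, -0.045 m is -0.72, 0.1 rad / 1.5708 = 0.0637.

Call:
drive_effector:
  increments:
    - {"jaw":0, "yaw":0.0446}
    - {"jaw":0, "yaw":0.0637}
    - {"jaw":0, "yaw":0.0509}
    - {"jaw":0, "yaw":0.0318}
    - {"jaw":0, "ty":-0.32}
    - {"jaw":0, "tx":-0.08, "ty":-0.72}
    - {"jaw":0, "tx":-0.16, "ty":-0.88}
    - {"jaw":0, "tx":-0.16, "ty":-0.88}

```text
time: 26.48
ee_pos: [0.4291, 0.0643, 0.2746]
tool_rot: [[-0.948, 0.318, -0.004], [0.318, 0.948, -0.0], [0.004, -0.002, -1.0]]
contact_force: [2.1, -0.6, -3.6]
opening: 0.141
grip_force: 98.9
```

Call:
drive_effector:
  increments:
    - {"jaw":0, "tx":-0.16, "ty":-0.88}
    - {"jaw":0, "tx":-0.16, "ty":-0.88}
    - {"jaw":0, "tx":-0.16, "ty":-0.88}
    - {"jaw":0, "tx":-0.152, "ty":-0.832}
    - {"jaw":0, "ty":-0.48}
    - {"jaw":0, "ty":-0.208}
    - {"jaw":0}
    - {"jaw":0}

```text
time: 27.48
ee_pos: [0.3854, -0.1922, 0.2768]
tool_rot: [[-0.948, 0.317, -0.001], [0.317, 0.948, 0.001], [0.001, 0.001, -1.0]]
contact_force: [-0.2, 0.2, -3.2]
opening: 0.144
grip_force: 98.9
```

```bash
python3 -c "
from h import *
go(.4420,-.2145,.28,-18.6)"
```

```text
t 27.475 heading -18.51 now [-0.0607 -0.0031 -0.0033] turn 0.0016 after [-0.0607 -0.0031 -0.0032]
```

Converted, -0.025 m is -0.4, -0.02 m is -0.32, 0.0016 rad / 1.5708 = 0.001.

Call:
drive_effector:
  increments:
    - {"jaw":0, "tx":-0.32, "ty":-0.048, "yaw":0.001}
    - {"jaw":0, "tx":-0.4}
    - {"jaw":0, "tx":-0.2512}
    - {"jaw":0, "tz":0.16}
    - {"jaw":0, "tz":0.16}
    - {"jaw":0, "tz":0.16}
    - {"jaw":0, "tz":0.096}
    - {"jaw":0}

```text
time: 28.48
ee_pos: [0.4413, -0.2155, 0.2405]
tool_rot: [[-0.947, 0.321, -0.001], [0.321, 0.947, 0.001], [0.001, 0.0, -1.0]]
contact_force: [0.3, 0.6, -4.2]
opening: 0.146
grip_force: 99.0
```

```bash
python3 - <<'E'
from seg import *
go(.4420,-.2145,.2285,-18.6)
o=arm.observe();z=o['ee_pos'][2]-.0415
c=cap('scene','s10'); x=np.array([.948,-.319]); y=np.array([.319,.948])
for q in segs(c,z,300,0,(150,150,260,240)):
    d=np.array(q[0])/1000-(np.array([.556,-.252])); print(d@x,d@y)
E
```

```text
t 28.475 heading -18.7 now [-0.0004  0.0011  0.012 ] turn -0.0017 after [-0.0004  0.0011  0.012 ]
[array([ 558.8, -254.1]), array([ 72.7, 102.9]), np.float64(71.1)]
[array([ 525.6, -334.1]), array([72. , 84.5]), np.float64(72.1)]
[array([ 488.6, -201.6]), array([68.6, 58.8]), np.float64(1.7)]
0.003313587890625003 -0.0011188280029297052
-0.0026188374328613585 -0.08750156829833987
-0.0799759656219483 0.026269267364501938
```

Well placed. Lower, release and withdraw.

Converted, 0.004 m is 0.064, 0.001 m is 0.016.

Call:
drive_effector:
  increments:
    - {"jaw":0, "ty":0.016, "tz":0.064}
    - {"jaw":0, "tz":0.064}
    - {"jaw":0, "tz":0.064}
    - {"jaw":0}
    - {"jaw":0}

```text
time: 29.15
ee_pos: [0.4423, -0.2149, 0.2295]
tool_rot: [[-0.947, 0.32, 0.0], [0.32, 0.947, -0.0], [-0.0, -0.0, -1.0]]
contact_force: [-0.2, 0.2, -2.1]
opening: 0.148
grip_force: 99.1
```

Call:
drive_effector:
  increments:
    - {"jaw":0, "tx":0.32}
    - {"jaw":0, "tx":0.48}
    - {"jaw":0, "tx":0.64}
    - {"jaw":0, "tx":0.64}
    - {"jaw":0, "tx":0.16}
    - {"jaw":0}

```text
time: 29.9
ee_pos: [0.3099, -0.1702, 0.2298]
tool_rot: [[-0.947, 0.321, 0.002], [0.321, 0.947, -0.001], [-0.002, -0.001, -1.0]]
contact_force: [0.7, -0.2, -2.5]
opening: 0.147
grip_force: 99.2
```

```bash
python3 - <<'E'
from seg import *
c=cap('scene','s11'); x=np.array([.948,-.319]); y=np.array([.319,.948])
for q in segs(c,.196,300,0,(150,170,260,240)):
    d=np.array(q[0])/1000-(np.array([.556,-.252])); print(d@x,d@y)
segs(c,.026,300,0,(425,230,475,275))
c=cap('top','t11'); segs(c,.026,200,0,(185,245,240,297)); 
go(.3644-.1038,.3814-.0159,.18,8.6)
E
```

```text
[array([ 556.3, -252.3]), array([72.6, 87.2]), np.float64(71.2)]
[array([ 523.2, -335.2]), array([72.1, 84.3]), np.float64(72.2)]
[array([ 433.9, -206.4]), array([42.1, 98.1]), np.float64(70.8)]
0.00036237908935538645 -0.00022183245849609145
-0.0045259987487793855 -0.0893395381469727
-0.13030335119628914 0.004249879730224586
[array([487.1, 400.2]), array([84.1, 72.6]), np.float64(8.6)]
[array([489.5, 400.3]), array([83.4, 74.4]), np.float64(8.6)]
t 30.0 heading -18.68 now [0.219  0.4918 0.0491] turn -0.4761 after [-0.0309  0.5374  0.0496]
```

Converted, 0.06 m is 0.96, 0.05 m is 0.8, -0.1587 rad / 1.5708 = -0.101.

Call:
drive_effector:
  increments:
    - {"jaw":0, "ty":0.8}
    - {"jaw":0, "ty":0.96}
    - {"jaw":0, "yaw":-0.101}
    - {"jaw":0, "yaw":-0.101}
    - {"jaw":0, "yaw":-0.101}
    - {"jaw":0}

```text
time: 30.75
ee_pos: [0.3457, -0.0657, 0.2292]
tool_rot: [[-0.989, -0.148, -0.0], [-0.148, 0.989, 0.0], [0.0, 0.0, -1.0]]
contact_force: [-0.9, -0.1, -1.8]
opening: 0.15
grip_force: 99.3
```

```bash
python3 -c "
from h import *
go(.2649,.3655,.18,8.6)"
```

```text
t 30.75 heading 8.53 now [0.0159 0.4384 0.0493] turn -0.0012 after [0.0154 0.4384 0.0492]
```

Converted, 0.058 m is 0.928, 0.05 m is 0.8.

Call:
drive_effector:
  increments:
    - {"jaw":0, "tx":0.032, "ty":0.8, "tz":0.096}
    - {"jaw":0, "tx":0.032, "ty":0.928, "tz":0.096}
    - {"jaw":0, "tx":0.032, "ty":0.928, "tz":0.096}
    - {"jaw":0, "tx":0.032, "ty":0.928, "tz":0.096}
    - {"jaw":0, "tx":0.032, "ty":0.928, "tz":0.096}
    - {"jaw":0, "tx":0.032, "ty":0.928, "tz":0.096}
    - {"jaw":0, "tx":0.032, "ty":0.928, "tz":0.096}
    - {"jaw":0, "tx":0.032, "ty":0.64, "tz":0.112}

```text
time: 31.75
ee_pos: [0.263, 0.3679, 0.1798]
tool_rot: [[-0.989, -0.149, 0.0], [-0.149, 0.989, 0.001], [-0.0, 0.001, -1.0]]
contact_force: [1.9, -0.9, -1.0]
opening: 0.144
grip_force: 99.3
```

Call:
drive_effector:
  increments:
    - {"jaw":0, "tz":0.64}
    - {"jaw":0, "tz":0.64}
    - {"jaw":0}
    - {"jaw":0}

```text
time: 32.25
ee_pos: [0.2643, 0.3656, 0.1015]
tool_rot: [[-0.989, -0.148, 0.001], [-0.148, 0.989, 0.001], [-0.001, 0.001, -1.0]]
contact_force: [0.1, 0.7, -1.4]
opening: 0.145
grip_force: 99.2
```

```bash
python3 -c "
from h import *
go(.2649,.3655,.0575,8.6)"
```

```text
t 32.25 heading 8.51 now [-0.0005 -0.0003  0.044 ] turn -0.0015 after [-0.0006 -0.0002  0.044 ]
```

Converted, 0.024 m is 0.384, 0.02 m is 0.32, -0.0015 rad / 1.5708 = -0.001.

Call:
drive_effector:
  increments:
    - {"jaw":0, "tz":0.384, "yaw":-0.001}
    - {"jaw":0, "tz":0.32}
    - {"jaw":0}
    - {"jaw":0}

```text
time: 32.75
ee_pos: [0.2649, 0.3662, 0.0586]
tool_rot: [[-0.989, -0.15, 0.003], [-0.15, 0.989, 0.003], [-0.003, 0.002, -1.0]]
contact_force: [0.9, 0.6, -1.5]
opening: 0.148
grip_force: 99.3
```

```bash
python3 -c "
from h import *
go(.3687,.3812,.0575,8.6)"
```

```text
t 32.75 heading 8.64 now [-0.1049 -0.0007  0.0014] turn 0.0007 after [-0.1049 -0.0006  0.0011]
```

Converted, -0.03 m is -0.48, -0.025 m is -0.4.

Call:
drive_effector:
  increments:
    - {"jaw":0, "tx":-0.4}
    - {"jaw":0, "tx":-0.48}
    - {"jaw":0, "tx":-0.48}
    - {"jaw":0, "tx":-0.312}
    - {"jaw":0}
    - {"jaw":0}

```text
time: 33.5
ee_pos: [0.3667, 0.3809, 0.0571]
tool_rot: [[-0.989, -0.151, 0.0], [-0.151, 0.989, 0.001], [-0.0, 0.001, -1.0]]
contact_force: [-0.3, -1.2, -2.8]
opening: 0.147
grip_force: 99.4
```

Call:
drive_effector:
  increments:
    - {"jaw":0, "tz":-0.128}
    - {"jaw":0, "tz":-0.128}
    - {"jaw":0, "tz":-0.48}
    - {"jaw":0, "tz":-0.8}
    - {"jaw":0, "tz":-0.88}
    - {"jaw":0, "tz":-0.8}
    - {"jaw":0, "tz":-0.32}
    - {"jaw":0}

```text
time: 34.5
ee_pos: [0.3673, 0.3815, 0.2803]
tool_rot: [[-0.988, -0.151, 0.004], [-0.151, 0.988, 0.004], [-0.005, 0.003, -1.0]]
contact_force: [0.7, -0.2, -3.5]
opening: 0.144
grip_force: 99.3
```

```bash
python3 - <<'E'
from seg import *
o=arm.observe(); p=o['ee_pos']; b=np.array([p[0]+.1186,p[1]+.018,p[2]-.0415]); print(b)
c=cap('scene','s12'); q=px(c,b).astype(int); print(q);segs(c,b[2],200,0,(q[0]-40,q[1]-40,q[0]+40,q[1]+40))
x=np.array([.9478,-.319]); y=np.array([.319,.9478]); g=np.array([.556,-.252])+.089*y-.121*x-.001*y; print('slot grip',g)
go(*(g-.06*x),.28,-18.6)
E
```

```text
[0.48594644 0.3995009  0.23877635]
[467 202]
[array([462.8, 397.8]), array([154.6,  72.1]), np.float64(8.3)]
slot grip [ 0.4693882 -0.1299946]
t 34.55 heading 8.7 now [ 0.0292 -0.4931 -0.0025] turn 0.4764 after [-0.2002 -0.4515 -0.002 ]
```

Converted, -0.05 m is -0.8, -0.045 m is -0.72, 0.12 rad / 1.5708 = 0.0764.

Call:
drive_effector:
  increments:
    - {"jaw":0, "yaw":0.0446}
    - {"jaw":0, "yaw":0.0764}
    - {"jaw":0, "yaw":0.0764}
    - {"jaw":0, "yaw":0.07}
    - {"jaw":0, "yaw":0.0359}
    - {"jaw":0, "tx":-0.16, "ty":-0.352}
    - {"jaw":0, "tx":-0.32, "ty":-0.72}
    - {"jaw":0, "tx":-0.352, "ty":-0.8}

```text
time: 35.55
ee_pos: [0.3776, 0.2519, 0.2745]
tool_rot: [[-0.948, 0.317, -0.004], [0.317, 0.948, -0.002], [0.003, -0.003, -1.0]]
contact_force: [0.9, -0.7, -3.1]
opening: 0.149
grip_force: 99.2
```

Call:
drive_effector:
  increments:
    - {"jaw":0, "tx":-0.384, "ty":-0.864}
    - {"jaw":0, "tx":-0.384, "ty":-0.864}
    - {"jaw":0, "tx":-0.384, "ty":-0.864}
    - {"jaw":0, "tx":-0.384, "ty":-0.864}
    - {"jaw":0, "tx":-0.384, "ty":-0.864}
    - {"jaw":0, "tx":-0.32, "ty":-0.704}
    - {"jaw":0, "tx":-0.1312, "ty":-0.328}
    - {"jaw":0}

```text
time: 36.55
ee_pos: [0.4113, -0.112, 0.2747]
tool_rot: [[-0.947, 0.322, -0.004], [0.322, 0.947, 0.002], [0.005, 0.0, -1.0]]
contact_force: [0.3, 0.8, -3.0]
opening: 0.149
grip_force: 99.2
```

Call:
drive_effector:
  increments:
    - {"jaw":0}

```text
time: 36.67
ee_pos: [0.4117, -0.1102, 0.2759]
tool_rot: [[-0.948, 0.319, -0.003], [0.319, 0.948, 0.002], [0.003, 0.001, -1.0]]
contact_force: [0.0, -0.3, -2.8]
opening: 0.15
grip_force: 99.2
```

```bash
python3 -c "
from h import *
go(.4694,-.13,.28,-18.6)"
```

```text
t 36.675 heading -18.6 now [-0.061  -0.0003 -0.0043] turn -0.0 after [-0.0611 -0.0004 -0.0041]
```

Converted, -0.025 m is -0.4, -0.02 m is -0.32.

Call:
drive_effector:
  increments:
    - {"jaw":0, "tx":-0.32}
    - {"jaw":0, "tx":-0.4}
    - {"jaw":0, "tx":-0.256}
    - {"jaw":0, "tz":0.16}
    - {"jaw":0, "tz":0.16}
    - {"jaw":0, "tz":0.16}
    - {"jaw":0, "tz":0.08}
    - {"jaw":0}

```text
time: 37.67
ee_pos: [0.4697, -0.1303, 0.2417]
tool_rot: [[-0.948, 0.319, -0.001], [0.319, 0.948, 0.0], [0.001, 0.0, -1.0]]
contact_force: [-0.7, 0.5, -2.8]
opening: 0.146
grip_force: 99.2
```

```bash
python3 - <<'E'
from seg import *
go(.4694,-.13,.2285,-18.6)
o=arm.observe();z=o['ee_pos'][2]-.0415
c=cap('scene','s13'); x=np.array([.948,-.319]); y=np.array([.319,.948])
for q in segs(c,z,300,0,(150,150,290,260)):
    d=np.array(q[0])/1000-(np.array([.556,-.252])); print(d@x,d@y)
E
```

```text
t 37.675 heading -18.62 now [0.0004 0.0002 0.0132] turn -0.0004 after [0.0004 0.0002 0.0132]
[array([ 585.2, -171.8]), array([ 72.7, 105.8]), np.float64(70.1)]
[array([ 559.4, -251.1]), array([72.5, 86.8]), np.float64(71.1)]
[array([ 526.5, -333.6]), array([71.9, 84.4]), np.float64(72.1)]
[array([ 487.9, -205.1]), array([70.9, 65.9]), np.float64(70.1)]
0.0020525890350341367 0.08534786315917968
0.0028842981872557656 0.001955145385742153
-0.0019049937133789442 -0.08680638006591798
-0.07956728593444827 0.022761525909423815
```

Converted, 0.005 m is 0.08, 0.003 m is 0.048.

Call:
drive_effector:
  increments:
    - {"jaw":0, "ty":0.048}
    - {"jaw":0, "tz":0.08}
    - {"jaw":0, "tz":0.064}
    - {"jaw":0, "tz":0.064}
    - {"jaw":0}
    - {"jaw":0}

```text
time: 38.48
ee_pos: [0.4713, -0.1277, 0.2294]
tool_rot: [[-0.948, 0.319, 0.0], [0.319, 0.948, -0.0], [-0.0, -0.0, -1.0]]
contact_force: [-0.1, -0.8, -1.4]
opening: 0.143
grip_force: 99.3
```

Call:
drive_effector:
  increments:
    - {"jaw":0, "tx":0.32}
    - {"jaw":0, "tx":0.48}
    - {"jaw":0, "tx":0.64}
    - {"jaw":0, "tx":0.64}
    - {"jaw":0, "tx":0.16}
    - {"jaw":0}

```text
time: 39.22
ee_pos: [0.3389, -0.0832, 0.2298]
tool_rot: [[-0.948, 0.319, 0.002], [0.319, 0.948, -0.001], [-0.002, -0.0, -1.0]]
contact_force: [-0.5, -0.0, -2.3]
opening: 0.144
grip_force: 99.3
```

```bash
python3 - <<'E'
from seg import *
c=cap('scene','s14'); x=np.array([.948,-.319]); y=np.array([.319,.948])
for q in segs(c,.196,300,0,(150,170,290,260)):
    d=np.array(q[0])/1000-(np.array([.556,-.252])); print(d@x,d@y)
go(.4544,.1508,.18,-94.25)
E
```

```text
[array([ 585.1, -168.1]), array([72.7, 86.6]), np.float64(70.3)]
[array([ 556.3, -252.3]), array([72.6, 87.2]), np.float64(71.2)]
[array([ 523.4, -335.1]), array([72.1, 84.3]), np.float64(72.0)]
[array([ 484.5, -206.2]), array([71.4, 66.2]), np.float64(70.1)]
[array([ 459.1, -118.5]), array([ 41.7, 107. ]), np.float64(70.4)]
0.0007930630035400047 0.08876108636474607
0.00036237908935538645 -0.00022183245849609145
-0.004411082794189521 -0.08919349267578125
-0.08241243206787113 0.020601017852783184
-0.1344755761337281 0.09562055496215818
t 39.275 heading -18.62 now [-0.0341  0.2587  0.0497] turn 1.32 after [0.2421 0.0974 0.0497]
```

Converted, 0.052 m is 0.832, 0.01 m is 0.16, 0.188 rad / 1.5708 = 0.1197.

Call:
drive_effector:
  increments:
    - {"jaw":0, "tx":-0.112, "ty":0.832, "tz":0.16}
    - {"jaw":0, "tx":-0.112, "ty":0.832, "tz":0.16}
    - {"jaw":0, "tx":-0.112, "ty":0.832, "tz":0.16}
    - {"jaw":0, "tx":-0.112, "ty":0.832, "tz":0.16}
    - {"jaw":0, "tx":-0.112, "ty":0.832, "tz":0.16}
    - {"jaw":0, "yaw":0.0764}
    - {"jaw":0, "yaw":0.1197}
    - {"jaw":0, "yaw":0.1197}

```text
time: 40.28
ee_pos: [0.4559, 0.1529, 0.1784]
tool_rot: [[-0.678, 0.735, -0.001], [0.735, 0.678, 0.0], [0.001, -0.0, -1.0]]
contact_force: [0.2, -0.5, -2.9]
opening: 0.144
grip_force: 99.4
```

Call:
drive_effector:
  increments:
    - {"jaw":0, "yaw":0.1197}
    - {"jaw":0, "yaw":0.1197}
    - {"jaw":0, "yaw":0.1197}
    - {"jaw":0, "yaw":0.1197}
    - {"jaw":0, "yaw":0.0458}
    - {"jaw":0}

```text
time: 41.02
ee_pos: [0.4557, 0.1525, 0.1787]
tool_rot: [[0.07, 0.998, -0.0], [0.998, -0.07, 0.0], [0.0, -0.0, -1.0]]
contact_force: [-0.5, -0.6, -1.9]
opening: 0.146
grip_force: 99.4
```

```bash
python3 -c "
from h import *
go(.4537,.1528,.0545,-94.25)"
```

```text
t 41.025 heading -94.02 now [ 1.000e-04 -2.000e-03  1.242e-01] turn 0.004 after [ 0.0002 -0.002   0.1242]
```

Converted, 0.04 m is 0.64, 0.03 m is 0.48, 0.004 rad / 1.5708 = 0.0025.

Call:
drive_effector:
  increments:
    - {"jaw":0, "ty":-0.032, "tz":0.64, "yaw":0.0025}
    - {"jaw":0, "tz":0.64}
    - {"jaw":0, "tz":0.48}
    - {"jaw":0, "tz":0.128}
    - {"jaw":0}
    - {"jaw":0}

```text
time: 41.78
ee_pos: [0.4543, 0.1527, 0.0631]
tool_rot: [[0.075, 0.997, 0.003], [0.997, -0.075, 0.001], [0.001, 0.003, -1.0]]
contact_force: [-0.3, 0.4, -2.0]
opening: 0.147
grip_force: 99.3
```

```bash
python3 -c "
from h import *
go(.4537,.1528,.0535,-94.25)"
```

```text
t 41.775 heading -94.29 now [ 0.0001 -0.0007  0.0096] turn -0.0006 after [ 0.0001 -0.0007  0.0096]
```

Converted, 0.004 m is 0.064, 0.001 m is 0.016.

Call:
drive_effector:
  increments:
    - {"jaw":0, "tz":0.064}
    - {"jaw":0, "tz":0.064}
    - {"jaw":0, "tz":0.016}
    - {"jaw":0}
    - {"jaw":0}

```text
time: 42.4
ee_pos: [0.4532, 0.1524, 0.0531]
tool_rot: [[0.075, 0.997, 0.001], [0.997, -0.075, 0.0], [0.0, 0.001, -1.0]]
contact_force: [-0.3, -0.3, 4.2]
opening: 0.151
grip_force: 100.4
```

Call:
drive_effector:
  increments:
    - {"jaw":0.4}
    - {"jaw":1}
    - {"jaw":1}
    - {"jaw":1}
    - {"jaw":1}
    - {"jaw":1, "tz":-0.64}
    - {"jaw":1, "tz":-0.96}
    - {"jaw":1, "tz":-0.96}

```text
time: 43.4
ee_pos: [0.4523, 0.1523, 0.2135]
tool_rot: [[0.075, 0.997, -0.001], [0.997, -0.075, -0.0], [-0.0, -0.001, -1.0]]
contact_force: [0.7, 0.5, 0.1]
opening: 0.996
grip_force: 0.0
```

Call:
drive_effector:
  increments:
    - {"jaw":1, "tz":-0.64}
    - {"jaw":1}
    - {"jaw":1}

```text
time: 43.78
ee_pos: [0.4525, 0.1523, 0.2516]
tool_rot: [[0.075, 0.997, -0.001], [0.997, -0.075, -0.0], [-0.0, -0.001, -1.0]]
contact_force: [0.2, 0.5, -0.4]
opening: 1.0
grip_force: 0.0
```

```bash
python3 - <<'E'
from h import *
c=cap('wrist','w9'); s=cap('scene','s15')
a=cv2.imread('pics/w9.png'); b=cv2.imread('pics/s15.png')
cv2.imwrite('pics/m3.png',np.hstack([cv2.resize(a[80:420,220:400],(318,600),interpolation=3),cv2.resize(b[120:320,90:250],(480,600),interpolation=3)]))
E
```

```text
(no output)
```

View pics/m3.png

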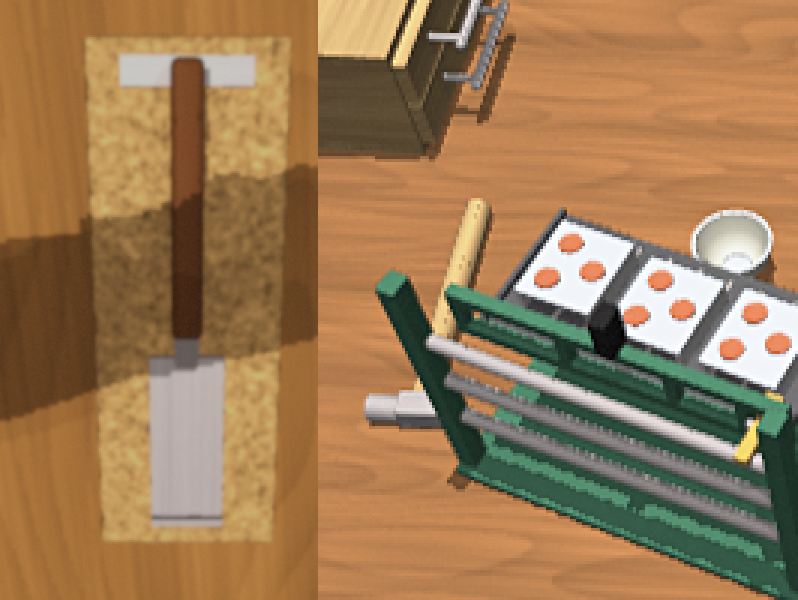

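The fork is centred on the pad and all three trays stand on the locked shelf. In case the fork gets knocked, I'll back away, wait a moment and check again before handing in.

Converted, -0.06 m is -0.96.

Call:
drive_effector:
  increments:
    - {"jaw":1, "tx":0.96}
    - {"jaw":1, "tx":0.96}
    - {"jaw":1, "tx":0.96}
    - {"jaw":1, "tx":0.96}
    - {"jaw":1, "ty":-0.96}
    - {"jaw":1, "ty":-0.96}
    - {"jaw":1}
    - {"jaw":1}
  lines: "1,2"

```text
time: 44.88
ee_pos: [0.3508, 0.4005, 0.251]
```

Call:
drive_effector:
  increments:
    - {"jaw":1}
    - {"jaw":1}
    - {"jaw":1}
    - {"jaw":1}
    - {"jaw":1}
    - {"jaw":1}
    - {"jaw":1}
    - {"jaw":1}
  quiet: true

```text
ok
```

```bash
python3 - <<'E'
from seg import *
for f in('s0','s15','n'):
    c=load('scene0') if f=='s0' else load('s15') if f=='s15' else cap('scene','s16'); print(f); segs(c,.008,30,0,(295,220,400,258))
segs(c,.196,300,0,(150,170,290,260))
t=cap('top','t16'); segs(t,.008,30,0,(245,255,335,297))
E
```

```text
s0
[array([473.4, 227.8]), array([15. , 48.2]), np.float64(84.9)]
[array([449.3,  45.6]), array([130.4,  51.1]), np.float64(89.9)]
s15
[array([468.3, 225.3]), array([14.8, 42.8]), np.float64(85.2)]
[array([442.5,  27.8]), array([99.2, 44.9]), np.float64(84.6)]
n
[array([468.4, 225.3]), array([14.8, 42.8]), np.float64(85.5)]
[array([441.7,  43.4]), array([ 53.5, 131.7]), np.float64(0.7)]
[array([ 585.3, -168.3]), array([72.9, 85.8]), np.float64(70.3)]
[array([ 556.3, -252.3]), array([72.6, 87.2]), np.float64(71.2)]
[array([ 523.4, -335.1]), array([72.1, 84.3]), np.float64(72.0)]
[array([ 484.4, -206.2]), array([71.4, 66.3]), np.float64(70.1)]
[array([446.5,  44. ]), array([127.2,  40.6]), np.float64(85.7)]
```

```bash
python3 -c "
from bench import arm
print(arm.finish_job())"
```

```text
the job is handed in; nothing more can be done
None
```

The job is handed in at about 46 s robot time: the shelf hangs locked on the top rung with all three trays side by side on it, the fork is back in the middle of its pad, and I left the bystanders and the green look-alike alone.

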